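# Nip the glued pads in the bench press

## Task

Freshly glued sketch pads lie between their boards in the bench press. Wind the press down by pushing the arms of its handle round with a fingertip, clockwise seen from above, until the platen bears firmly on the stack and the handle stiffens against the finger. Leave it nipped, not forced, without shifting the stack or the things around it, and draw the hand clear.

Things in the scene. Friction and masses are not known exactly. Their poses are not given: they have to be found in the camera images.
- hub (a point): centre of the press handle, on the vertical screw axis at mid-height of its four level arms. Dark steel hub, 50 mm across, from 18 mm below to 19 mm above this point; nothing is above it. x axis along the arm of ball0. It sinks with the platen as the handle turns: 24 mm for each clockwise turn.
- ball0 (a point): centre of the black ball, 32 mm across, at the end of one of the handle's four arms (all alike, 90 degrees apart), 115 mm from the screw axis. Each arm is a round steel rod 14 mm thick, bare from 25 to 99 mm from the axis.
- handle (a joint): handle angle, rad: grows clockwise seen from above, platen down 24 mm a turn; 0 = 40 mm above the stack, about 10.5 = meets it, 10.7 to 11.2 = firmly nipped. Starts with a gap of 12 to 30 mm. Stays where left, but eases back to about 11 if wound further. At 80 mm from the axis it takes 2 to 4 N to turn freely, 5 to 9 N when firmly nipped; over 18 N is forcing it.
- platen: flat dark steel plate, 160 x 220 x 18 mm, that goes straight down on the two columns; origin at the centre of its underside
- stack: four paper pads between two plywood boards, one loose block 150 x 212 x 70 mm, 1.3 kg, lying on the bed of the press; origin at the centre of its underside, so its top is 70 mm above it. The pads give about 1 mm under 60 N.
- press: grey steel press fixed to the counter; origin under its centre, x along its depth (220 mm), y along its width (330 mm). Bed 25 mm thick; two columns 22 mm thick at y = +-135 mm carry a bridge 46 mm deep, top 200 mm up, column nuts to 210, screw bush (68 mm across) to 213. The arms turn above it, axes 282 mm up at joint 0, 242 mm when the platen meets the stack.
- glue_bottle: standing white plastic bottle, 56 mm across, 150 mm tall; origin under its centre; leave it alone
- paste_jar: standing jar, 68 mm across, 75 mm tall; origin under its centre; leave it alone
- tape_roll: roll of paper tape lying flat, 90 mm across, 24 mm high; origin under its centre; leave it alone
- brush: brush lying flat in front of the press; leave it alone

How it is judged (in metres and radians):
At the end, for the whole second after the job is handed in: With the handle let go and still, the platen presses on the stack with more than 30 N, and the stack lies centred in the press within 16 mm (contact force between platen and stack above 30 N and velocity of joint handle between -0.05 and 0.05 rad/s and horizontal distance between stack and press below 0.016 m); the robot touches nothing.
It fails at once if the stack is shifted by more than 10 mm or lifted (distance of stack from where it was at the start of the episode above 0.01 m).
It fails at once if the press is forced (over 400 N on the stack) (contact force between platen and stack above 400 N).
It fails at once if a bystander is moved by more than 15 mm or lifted (distance of any of glue_bottle, paste_jar, tape_roll, brush from where it was at the start of the episode above 0.015 m).
It also fails if it takes over 64 s, if anything falls off the work surface, if the arm or the gripper's body presses on something with over 40 N, if the wrist force passes 120 N, or if a joint passes its speed limit or range.

## Robot

A 6-joint arm with a two-finger parallel gripper is mounted at the origin on the work surface. World frame = base frame: x ahead of the robot, y to its left, z up, the work surface at z = 0. Lengths are in mm, angles in degrees, forces in N, time in s.
With the tool pointing down it reaches from about 350 to 850 mm from the base axis. Payload 8.1 kg.
Tool frame: the origin (TCP) lies on the centre line of the jaws, within the pads' length; the fingertips stand 14 mm ahead of it and the grasp point (between the pads) lies 5 mm behind it; z points along the fingers, y is the line along which they close (so a half turn about z gives the same grasp; the last joint's range is limited). The gripper opens to 85 mm and grips with 20 to 120 N. Pads are 22 mm wide; open, the fingers measure 114 mm over their backs; the gripper's body (76 mm by 85 mm) begins 54 mm behind the grasp point. The pads swing forward as they close: fully open they stand 13 mm farther back than shut.
Start: joints at [66.039, 7.471, 85.268, -0, 87.261, -4.893], TCP at [195.993, 567.091, 245.292] pointing down, gripper open.
Joint ranges: [-169.43, 169.43], [-51.17, 129.36], [1.28, 143.12], [-76.62, 256.62], [0, 156.53], [-152.29, 152.29]. Speed limits (degrees/s): [136.94, 136.94, 159.86, 180, 180, 180].

## Interface

Orientations are given as [roll, pitch, yaw] about the fixed x, y, z axes, in that order (R = Rz(yaw) Ry(pitch) Rx(roll)).
In Python, from bench import sense, snapshot, camera_info, hand_in gives the robot as it stands. The module is installed in compiled form; this text tells all that it offers.
- The arm moves only by the tool apply_moves, never from a script. Its argument "deltas" is a list of rows, each a list of 7 numbers: the shift along the tool's x, y, z scaled (see below), then the turn, a rotation vector about the tool's x, y, z scaled (see below), then the opening, from 0 (shut) to 1 (fully open). In form: [[dx, dy, dz, ax, ay, az, claw], ...]. A call has 1 to 8 rows; each row shifts and turns the commanded pose from where the row before left it, along the tool's axes as they then stand; what a row does not reach is not made up. The controller multiplies each number of a shift by 0.03 m and each number of a turn by 0.08 rad. A row lasts 1/8 s, in which the tool goes at most 62.5 mm and 10.7 degrees, less where a joint would pass 70% of its speed; a pose out of reach is approached as far as the arm can. A call with a number of a shift or a turn outside -1 to 1 is refused whole. A call with a gripper value outside its range is refused whole. The fingers move at their own pace and stop on an object; "grip_force" is the grip in N (left out, the last holds). Time passes only in rows, so rows that do not move let the fingers close. It gives the time, the measured TCP pose, the force, the opening and the grip force at its end, in the units of the state.
- sense(): the state, without advancing time (a new reading comes with each control period).
- snapshot(name): name is "scene" or "top" or "wrist"; returns the picture (420x560x3 uint8, red, green, blue); there is no depth.
- camera_info(name): a dict with "vertical_fov" (degrees; the focal length in pixels is half the picture's height over the tangent of half this angle, whatever the lens; pixels are square), "cx", "cy" (the principal point, pixels), "origin" and "rotation" of the camera in the world; the wrist camera has in their place "tool_from_camera" (4x4, takes a point from camera to tool coordinates, whose origin is the TCP and whose axes are the flange's). Camera axes: x right, y up, looking along -z (the intrinsics and any distortion apply to the point x, -y, -z); pixel columns grow to the right and rows downward; lengths in mm; the calibration is good to about 2 mm. A picture is of the moment at which its call begins: read the wrist's pose just before it. camera_info takes no time and is no camera call.
- hand_in(): hands the job in; it is judged then, once.
The state is a dict: "time": time; "joint_pos": joint angles; "qd": joint speeds; "joint_efforts": joint torques, N m; "tool_pos": TCP position; "tcp_rot": TCP orientation; "ft_force": force on the tool from outside, world axes, zero at the start; "wrist_torque": the same for the moment, N m; "finger_gap": finger opening in mm; "grip_force": force on a finger pad.
Only numpy, scipy, OpenCV 4.12 (cv2) and the standard library are available. Lean on these libraries where they do the work, as an engineer would, in place of code of your own. Each camera call takes 0.05 s, during which the arm holds its last target. There are 200 camera calls.

## Working session

There is one attempt and no reset: what is moved stays moved. The work goes in short steps, Python scripts to look and compute and a tool call to move; the robot and the scene stay as the last step left them, time stands still between calls to the robot, and variables do not carry over. Pictures are saved under pics/ and viewed, at most 10 in all, crops included, and the job is handed in when it is done.

Besides the shell and the picture viewer there is one more tool, called after "Emit:" by a JSON object that holds its "name" and its "arguments". apply_moves: Moves the arm, as the interface text tells. Its arguments: {"type":"object","properties":{"deltas":{"type":"array"},"grip_force":{"type":"number"}},"required":["deltas"]}

```bash
mkdir -p pics; python3 - <<'E'
from bench import *
import cv2,numpy as np
print(sense())
a=[]
for n in("scene","top"):
    print(n,camera_info(n)); im=snapshot(n)[:,:,::-1]; cv2.imwrite(f"pics/{n}0.png",im)
print(camera_info("wrist"))
E
```

```text
{'time': 0.0, 'joint_pos': array([ 6.60397792e+01,  7.51775390e+00,  8.53295350e+01,  7.73660938e-04,
        8.72605000e+01, -4.89037307e+00]), 'qd': array([-0.03312151,  0.03290973,  0.02338268,  0.03682755,  0.01134439,
        0.0199295 ]), 'joint_efforts': array([ 2.32228349e-04, -5.69376469e+01, -5.00567079e+01,  7.88408238e-05,
        1.44624675e-02, -2.85049492e-05]), 'tool_pos': array([195.76754376, 566.61222128, 244.2143647 ]), 'tcp_rot': array([-1.79892669e+02, -9.95883754e-03,  1.60930105e+02]), 'ft_force': array([-0.16097239,  0.61754859, -0.20147934]), 'wrist_torque': array([0.04192833, 0.00317081, 0.01412554]), 'grip_force': 0.0, 'finger_gap': 85.72466200719796}
scene {'vertical_fov': 49.39539595967305, 'cx': 275.8403742564411, 'cy': 212.45479930153314, 'origin': array([ 253.35966078, -113.72243735, 1348.98402625]), 'rotation': array([ 18.48657548,  -0.36825635, -59.52832404])}
top {'vertical_fov': 55.394760369627555, 'cx': 274.6830599595908, 'cy': 212.39125466517618, 'origin': array([ 466.29094976,   79.94456505, 1194.35502877]), 'rotation': array([  5.77900968,  -0.22614145, -88.36465383])}
{'vertical_fov': 69.56464010855886, 'cx': 277.2613173269382, 'cy': 211.1822024060445, 'tool_from_camera': array([[-4.12022438e-04,  9.57239427e-01,  2.89296577e-01,
         7.34061746e+01],
       [ 9.99999913e-01,  4.14285816e-04,  5.34112281e-05,
        -2.01279887e-01],
       [-6.87241349e-05,  2.89296574e-01, -9.57239514e-01,
        -1.28699758e+02],
       [ 0.00000000e+00,  0.00000000e+00,  0.00000000e+00,
         1.00000000e+00]])}
```

View pics/scene0.png

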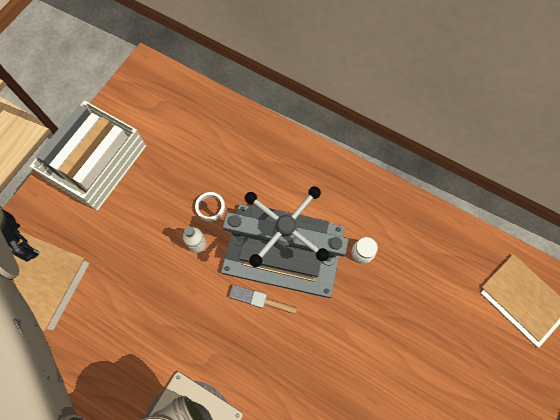

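View pics/top0.png

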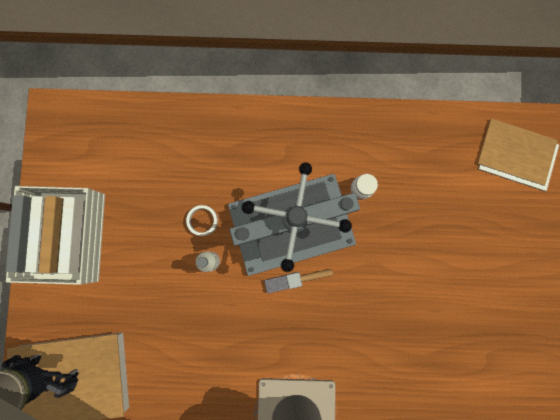

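The top view shows the hub at about (297,216), with balls at (306,169), (346,226), (287,265) and (248,208). In the scene view the hub is at (286,225), and the same balls, in order, are at (315,192), (322,255), (256,261) and (251,198). The bottle is at (207,262) in top, the tape at (202,220), the jar at (366,186) and the brush at (298,281).

```bash
cat >h.py <<'E'
from bench import *
import cv2,numpy as np
from scipy.spatial.transform import Rotation as R
def ray(n,p):
    c=camera_info(n); f=210/np.tan(np.radians(c['vertical_fov']/2))
    d=R.from_euler('xyz',c['rotation'],degrees=True).apply([(p[0]-c['cx'])/f,-(p[1]-c['cy'])/f,-1])
    return np.array(c['origin']),d/np.linalg.norm(d)
def plane(n,p,z):
    o,d=ray(n,p); return o+d*(z-o[2])/d[2]
def tri(p,q):
    A=[];b=[]
    L=[ray('scene',p),ray('top',q)]
    for o,d in L:
        M=np.eye(3)-np.outer(d,d);A.append(M);b.append(M@o)
    x=np.linalg.lstsq(np.vstack(A),np.hstack(b),rcond=None)[0]
    return x,[np.linalg.norm(M@x-v) for M,v in zip(A,b)]
def ball(im,g):
    m=(im.max(2)<45).astype(np.uint8)
    m=cv2.morphologyEx(m,cv2.MORPH_OPEN,np.ones((5,5),np.uint8))
    n,l,s,c=cv2.connectedComponentsWithStats(m)
    i=1+np.argmin(np.linalg.norm(c[1:]-g,axis=1)); return c[i],s[i]
def balls(ims,imt,S,T):
    P=[]
    for a,b in zip(S,T):
        (p,s),(q,t)=ball(ims,a),ball(imt,b); x,e=tri(p,q); P.append(x)
        print(p.round(1),s[2:],q.round(1),t[2:],x.round(1),np.round(e,1))
    P=np.array(P);c=P.mean(0);print('hub',c.round(1),'r',np.linalg.norm(P-c,axis=1).round(1),'ang',np.degrees(np.arctan2(*(P-c)[:,1::-1].T[[0,1]])).round(1))
    return P
E
python3 - <<'E'
from h import *
balls(cv2.imread('pics/scene0.png'),cv2.imread('pics/top0.png'),[(315,192),(322,255),(256,261),(251,198)],[(306,169),(346,226),(287,265),(248,208)])
for n,p,z in(('bottle',(207,262),150),('jar',(367,185),75),('tape',(202,221),24),('nutL',(242,234),210),('nutR',(347,203),210),('brush',(298,281),5)): print(n,plane('top',p,z).round())
E
```

```text
[314.2 191.6] [11 10 92] [305.  168.2] [11  9 91] [669.3   9.5 258.4] [0.6 0.6]
[322.3 254.5] [ 12  12 123] [344.9 225.5] [ 11  12 112] [535.6 -87.2 256.3] [0.6 0.6]
[255.4 260.4] [ 12  12 123] [286.9 264.8] [ 11  11 107] [440.   46.5 255.7] [0.7 0.7]
[250.  197.7] [ 9 11 88] [247.3 207.3] [ 11  12 116] [572.3 143.3 254.9] [1. 1.]
hub [554.3  28.  256.3] r [116.5 116.8 115.8 116.7] ang [ -9.1 -99.2 170.8  81.1]
bottle [438. 250. 150.]
jar [ 665. -181.   75.]
tape [553. 291.  24.]
nutL [510. 158. 210.]
nutR [ 595. -100.  210.]
brush [386.   4.   5.]
```

Emit:
{"name": "apply_moves", "arguments": {"deltas": [[-0.98,-0.955,-0.16,0,0,0,0],[-0.98,-0.955,-0.16,0,0,0,0],[-0.98,-0.955,-0.16,0,0,0,0],[-0.98,-0.955,-0.16,0,0,0,0],[-0.98,-0.955,-0.16,0,0,0,0],[-0.98,-0.955,-0.16,0,0,0,0],[-0.98,-0.955,-0.16,0,0,0,0],[-0.98,-0.955,-0.16,0,0,0,0]], "grip_force": 20}}

```text
time: 1.1
tool_pos: [343.6, 272.3, 283.5]
tcp_rot: [-180.0, -0.0, 160.9]
ft_force: [0.9, -0.3, 0.2]
finger_gap: -0.3
grip_force: 0.0
```

Emit:
{"name": "apply_moves", "arguments": {"deltas": [[-0.98,-0.955,-0.16,0,0,0,0],[-0.98,-0.955,-0.16,0,0,0,0],[-0.98,-0.955,-0.16,0,0,0,0],[-0.98,-0.955,-0.16,0,0,0,0],[-0.98,-0.955,-0.16,0,0,0,0],[-0.98,-0.955,-0.16,0,0,0,0],[-0.98,-0.955,-0.16,0,0,0,0],[-0.98,-0.955,-0.16,0,0,0,0]]}}

```text
time: 2.1
tool_pos: [491.1, -21.1, 321.8]
tcp_rot: [-180.0, -0.0, 160.9]
ft_force: [0.9, 0.9, 0.4]
finger_gap: 0.1
grip_force: 0.0
```

Emit:
{"name": "apply_moves", "arguments": {"deltas": [[0,0,0,0,0,-1,0],[0,0,0,0,0,-1,0],[0,0,0,0,0,-1,0],[0,0,0,0,0,-1,0],[0,0,0,0,0,-1,0],[0,0,0,0,0,-1,0]]}}

```text
time: 2.85
tool_pos: [490.6, -19.8, 321.6]
tcp_rot: [180.0, -0.1, -171.4]
ft_force: [0.0, -0.0, 0.2]
finger_gap: 0.2
grip_force: 0.0
```

Emit:
{"name": "apply_moves", "arguments": {"deltas": [[0,0,0,0,0,-1,0],[0,0,0,0,0,-1,0],[0,0,0,0,0,-1,0],[0,0,0,0,0,-1,0],[0,0,0,0,0,-1,0],[0,0,0,0,0,-1,0],[0,0,0,0,0,0,0],[0,0,0,0,0,0,0]]}}

```text
time: 3.85
tool_pos: [490.7, -19.8, 321.9]
tcp_rot: [180.0, -0.0, -144.2]
ft_force: [0.1, -0.4, -0.9]
finger_gap: 0.1
grip_force: 0.0
```

Emit:
{"name": "apply_moves", "arguments": {"deltas": [[0,0,0.6,0,0,0,0],[0,0,0.6,0,0,0,0],[0,0,0.6,0,0,0,0],[0,0,0.4,0,0,0,0],[0,0,0,0,0,0,0]]}}

```text
time: 4.47
tool_pos: [490.1, -19.7, 254.5]
tcp_rot: [179.9, -0.1, -144.1]
ft_force: [0.3, 0.3, -0.9]
finger_gap: 0.2
grip_force: 0.0
```

```bash
python3 - <<'E'
from h import *
s=sense();print(s['tool_pos'],s['ft_force'],s['joint_pos'])
a=snapshot('scene')[120:320,160:420,::-1];b=snapshot('top')[120:320,160:420,::-1]
cv2.imwrite('pics/c1.png',cv2.resize(np.hstack([a,b]),None,fx=1.5,fy=1.5))
E
```

```text
[490.06609193 -19.7233998  254.51741342] [ 0.30788312  0.25041609 -0.87672937] [-8.29657138e+00 -9.80518474e+00  1.01349529e+02 -3.14123918e-04
  8.86023727e+01 -1.34228649e+02]
```

View pics/c1.png

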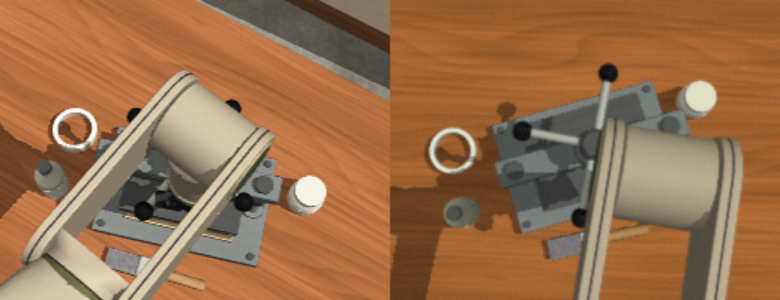

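The hand is down between the arms with no contact, and nothing else has moved. I'll start circling.

Emit:
{"name": "apply_moves", "arguments": {"deltas": [[-0.0085,0.213,0,0,0,1,0],[-0.0085,0.213,0,0,0,1,0],[-0.0085,0.213,0,0,0,1,0],[-0.0085,0.213,0,0,0,1,0],[-0.0085,0.213,0,0,0,1,0],[-0.0085,0.213,0,0,0,1,0],[-0.0085,0.213,0,0,0,1,0],[-0.0085,0.213,0.01,0,0,1,0]]}}

```text
time: 5.58
tool_pos: [476.1, 27.6, 256.9]
tcp_rot: [-179.9, 0.1, 179.1]
ft_force: [-0.3, -4.5, -0.5]
finger_gap: -0.0
grip_force: 1.9
```

Emit:
{"name": "apply_moves", "arguments": {"deltas": [[-0.0085,0.213,0.01,0,0,1,0],[-0.0085,0.213,0.01,0,0,1,0],[-0.0085,0.213,0.01,0,0,1,0],[-0.0085,0.213,0.01,0,0,1,0],[-0.0085,0.213,0.01,0,0,1,0],[-0.0085,0.213,0.01,0,0,1,0],[-0.0085,0.213,0.01,0,0,1,0],[-0.0085,0.213,0.01,0,0,1,0]]}}

```text
time: 6.58
tool_pos: [492.5, 75.0, 254.4]
tcp_rot: [-180.0, 0.1, 142.4]
ft_force: [-1.2, -5.6, -0.4]
finger_gap: -0.2
grip_force: 1.8
```

Emit:
{"name": "apply_moves", "arguments": {"deltas": [[0,0.213,0.01,0,0,1,0],[0,0.213,0.01,0,0,1,0],[0,0.213,0.01,0,0,1,0],[0,0.213,0.01,0,0,1,0],[0,0.213,0.01,0,0,1,0],[0,0.213,0.01,0,0,1,0],[-0.0085,0.213,0.01,0,0,1,0],[-0.0085,0.213,0.01,0,0,1,0]]}}

```text
time: 7.58
tool_pos: [532.7, 104.8, 251.8]
tcp_rot: [-180.0, 0.0, 105.8]
ft_force: [-3.8, -1.3, 0.9]
finger_gap: -0.2
grip_force: 1.7
```

Emit:
{"name": "apply_moves", "arguments": {"deltas": [[-0.0085,0.213,0.01,0,0,1,0],[-0.0085,0.213,0.01,0,0,1,0],[-0.0085,0.213,0.01,0,0,1,0],[-0.0085,0.213,0.01,0,0,1,0],[-0.0085,0.213,0.01,0,0,1,0],[-0.0085,0.213,0.01,0,0,1,0],[-0.0085,0.213,0.01,0,0,1,0],[-0.0085,0.213,0.01,0,0,1,0]]}}

```text
time: 8.57
tool_pos: [582.8, 103.1, 249.3]
tcp_rot: [-180.0, 0.0, 69.1]
ft_force: [-4.6, -1.0, 0.3]
finger_gap: 0.1
grip_force: 1.7
```

Emit:
{"name": "apply_moves", "arguments": {"deltas": [[-0.0085,0.213,0.01,0,0,1,0],[-0.0085,0.213,0.01,0,0,1,0],[-0.0085,0.213,0.01,0,0,1,0],[-0.0085,0.213,0.01,0,0,1,0],[-0.0085,0.213,0.01,0,0,1,0],[-0.0085,0.213,0.01,0,0,1,0],[-0.0085,0.213,0.01,0,0,1,0],[-0.0085,0.213,0.01,0,0,1,0]]}}

```text
time: 9.57
tool_pos: [622.1, 71.9, 247.0]
tcp_rot: [-180.0, -0.0, 32.5]
ft_force: [-2.2, 3.1, -0.4]
finger_gap: -0.0
grip_force: 1.7
```

Emit:
{"name": "apply_moves", "arguments": {"deltas": [[-0.0085,0.213,0.01,0,0,1,0],[-0.0085,0.213,0.01,0,0,1,0],[-0.0085,0.213,0.01,0,0,1,0],[-0.0085,0.213,0.01,0,0,1,0]]}}

```text
time: 10.07
tool_pos: [632.6, 48.7, 245.9]
tcp_rot: [-179.9, -0.1, 14.1]
ft_force: [-0.4, 3.5, -0.8]
finger_gap: -0.1
grip_force: 1.8
```

Emit:
{"name": "apply_moves", "arguments": {"deltas": [[-0.0085,0.213,0.01,0,0,1,0],[-0.0085,0.213,0.01,0,0,1,0],[-0.0085,0.213,0.01,0,0,1,0],[-0.0085,0.213,0.01,0,0,1,0]]}}

```text
time: 10.58
tool_pos: [635.4, 23.2, 244.8]
tcp_rot: [-179.9, -0.1, -4.2]
ft_force: [2.6, 3.0, -2.1]
finger_gap: -0.2
grip_force: 1.9
```

Emit:
{"name": "apply_moves", "arguments": {"deltas": [[-0.0085,0.213,0.01,0,0,1,0],[-0.0085,0.213,0.01,0,0,1,0]]}}

```text
time: 10.82
tool_pos: [633.6, 10.4, 244.3]
tcp_rot: [-179.9, -0.2, -13.4]
ft_force: [3.9, 3.0, -2.3]
finger_gap: -0.2
grip_force: 1.9
```

Emit:
{"name": "apply_moves", "arguments": {"deltas": [[-0.0085,0.213,0.01,0,0,1,0],[-0.0085,0.213,0.01,0,0,1,0]]}}

```text
time: 11.08
tool_pos: [629.8, -2.0, 243.8]
tcp_rot: [-179.9, -0.2, -22.5]
ft_force: [3.8, 2.4, -1.8]
finger_gap: 0.0
grip_force: 1.9
```

Emit:
{"name": "apply_moves", "arguments": {"deltas": [[-0.03,0.213,0.01,0,0,1,0],[-0.03,0.213,0.01,0,0,1,0]]}}

```text
time: 11.32
tool_pos: [623.0, -13.1, 243.5]
tcp_rot: [-179.9, -0.2, -31.7]
ft_force: [5.8, 0.7, -0.5]
finger_gap: 0.1
grip_force: 2.0
```

Emit:
{"name": "apply_moves", "arguments": {"deltas": [[-0.03,0.213,0.01,0,0,1,0],[-0.01,0.213,0.01,0,0,1,0]]}}

```text
time: 11.58
tool_pos: [615.0, -23.3, 243.0]
tcp_rot: [-179.8, -0.2, -40.9]
ft_force: [4.5, -0.8, -0.7]
finger_gap: -0.6
grip_force: 2.0
```

Emit:
{"name": "apply_moves", "arguments": {"deltas": [[-0.0085,0.213,0.01,0,0,1,0],[-0.0085,0.213,0.01,0,0,1,0]]}}

```text
time: 11.82
tool_pos: [605.8, -32.5, 242.4]
tcp_rot: [-179.8, -0.2, -50.1]
ft_force: [5.7, -0.2, -0.8]
finger_gap: -0.2
grip_force: 2.0
```

```bash
python3 - <<'E'
from h import *
s=sense();print(s['tool_pos'],s['ft_force'],s['wrist_torque'],s['joint_pos'])
a=snapshot('scene')[150:310,190:400,::-1];b=snapshot('top')[140:300,200:410,::-1]
cv2.imwrite('pics/c2.png',cv2.resize(np.hstack([a,b]),None,fx=1.9,fy=1.9,interpolation=cv2.INTER_CUBIC))
E
```

```text
[605.83502115 -32.49230058 242.43472671] [ 5.7207615  -0.18855047 -0.78945629] [-0.10561999 -0.77862241  0.06347351] [-7.91015626e+00  8.33021208e+00  8.46276984e+01 -1.31682119e-03
  8.67834271e+01  1.32163970e+02]
```

View pics/c2.png

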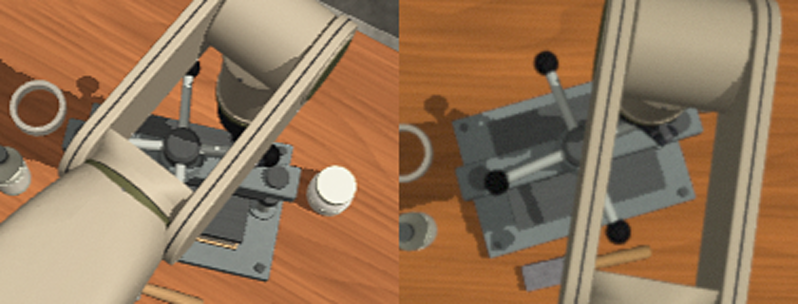

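The press and bystanders are undisturbed. The far ball is at scene (291,186) and top (277,173); a second ball shows in scene at (330,232).

```bash
python3 - <<'E'
from h import *
S=snapshot('scene')[:,:,::-1];T=snapshot('top')[:,:,::-1]
p,s=ball(S,(291,185));q,t=ball(T,(277,172.6));print(p,s,q,t,tri(p,q))
for n,I,g in(('top',T,(277,172.6)),('top',T,(315,261.6)),('top',T,(251,236)),('scene',S,(330.5,232)),('scene',S,(291,185))):
    p,s=ball(I,g);x=plane(n,p,243);d=x-[554.3,28,243];print(n,p,s,x.round(1),np.linalg.norm(d).round(1),np.degrees(np.arctan2(d[1],d[0])).round(1))
E
```

```text
[312.94871795 217.56410256] [310 215   7   6  39] [276.84782609 172.56521739] [272 168  11  10  92] (array([ 806.06033825,   53.85686198, -404.07940749]), [np.float64(25.184876882813455), np.float64(25.18487688281291)])
top [276.84782609 172.56521739] [272 168  11  10  92] [659.4  76.5 243. ] 115.8 24.8
top [314.97959184 261.51020408] [310 257  11  10  98] [448.8 -19.5 243. ] 115.7 -155.7
top [250.51968504 235.44094488] [245 230  12  12 127] [506.  134.8 243. ] 117.2 114.4
scene [332.5 233. ] [329 229   8   9  64] [601.3 -82.8 243. ] 120.4 -67.0
scene [312.94871795 217.56410256] [310 215   7   6  39] [611.9 -20.6 243. ] 75.4 -40.1
```

Emit:
{"name": "apply_moves", "arguments": {"deltas": [[-0.0085,0.213,0.01,0,0,0.5,0],[-0.012,0.213,0.01,0,0,0.5,0]]}}

```text
time: 12.28
tool_pos: [594.1, -39.2, 240.6]
tcp_rot: [-179.9, -0.0, -54.6]
ft_force: [3.5, 3.5, 1.4]
finger_gap: 0.3
grip_force: 1.8
```

Emit:
{"name": "apply_moves", "arguments": {"deltas": [[-0.02,0.213,0.01,0,0,0.5,0],[-0.025,0.213,0.01,0,0,0.5,0]]}}

```text
time: 12.52
tool_pos: [582.2, -45.7, 239.4]
tcp_rot: [180.0, 0.0, -59.2]
ft_force: [3.0, 3.6, 0.3]
finger_gap: 0.2
grip_force: 1.7
```

No stiffening yet. Last joint is nearing its limit, so I'll back off, lift, unwind and take the next arm.

Emit:
{"name": "apply_moves", "arguments": {"deltas": [[0,-0.35,0,0,0,0,0],[0,-0.2,-0.3,0,0,0,0],[0,0,-0.8,0,0,0,0],[0,0,-0.8,0,0,0,0],[0,0,-0.8,0,0,-1,0],[0,0,0,0,0,-1,0],[0,0,0,0,0,-1,0],[0,0,0,0,0,-1,0]]}}

```text
time: 13.52
tool_pos: [597.2, -37.1, 321.1]
tcp_rot: [180.0, -0.0, -40.6]
ft_force: [-0.2, 0.8, -0.1]
finger_gap: 0.2
grip_force: 0.0
```

Emit:
{"name": "apply_moves", "arguments": {"deltas": [[0,0,0,0,0,-1,0],[0,0,0,0,0,-1,0],[0,0,0,0,0,-1,0],[0,0,0,0,0,-1,0],[0,0,0,0,0,-1,0],[0,0,0,0,0,-1,0],[0,0,0,0,0,-1,0],[0,0,0,0,0,-1,0]]}}

```text
time: 14.52
tool_pos: [597.2, -37.0, 321.0]
tcp_rot: [180.0, 0.0, -3.9]
ft_force: [0.1, 0.7, -0.3]
finger_gap: 0.2
grip_force: 0.0
```

Emit:
{"name": "apply_moves", "arguments": {"deltas": [[0,0,0,0,0,-1,0],[0,0,0,0,0,-1,0],[0,0,0,0,0,-1,0],[0,0,0,0,0,-1,0],[0,0,0,0,0,-1,0],[0,0,0,0,0,-1,0],[0,0,0,0,0,-1,0],[0,0,0,0,0,-1,0]]}}

```text
time: 15.52
tool_pos: [597.2, -37.1, 321.0]
tcp_rot: [180.0, 0.0, 32.8]
ft_force: [-0.2, -0.2, -0.5]
finger_gap: -0.3
grip_force: 0.0
```

Emit:
{"name": "apply_moves", "arguments": {"deltas": [[0,0,0,0,0,-1,0],[0,0,0,0,0,-1,0],[0,0,0,0,0,-1,0],[0,0,0,0,0,-1,0],[0,0,0,0,0,-1,0],[0,0,0,0,0,-1,0],[0,0,0,0,0,-1,0],[0,0,0,0,0,-1,0]]}}

```text
time: 16.52
tool_pos: [597.2, -37.0, 321.0]
tcp_rot: [-180.0, 0.0, 69.4]
ft_force: [-0.5, -0.6, 0.9]
finger_gap: -0.2
grip_force: 0.0
```

Emit:
{"name": "apply_moves", "arguments": {"deltas": [[0,0,0,0,0,-1,0],[0,0,0,0,0,-1,0],[0,0,0,0,0,-1,0],[0,0,0,0,0,-1,0],[0,0,0,0,0,-1,0],[0,0,0,0,0,-1,0],[0,0,0,0,0,-1,0],[0,0,0,0,0,-1,0]]}}

```text
time: 17.52
tool_pos: [597.2, -37.1, 321.0]
tcp_rot: [-180.0, 0.0, 106.1]
ft_force: [0.7, -0.6, -0.7]
finger_gap: 0.3
grip_force: 0.0
```

Emit:
{"name": "apply_moves", "arguments": {"deltas": [[0,0,0,0,0,-1,0],[0,0,0,0,0,-1,0],[0,0,0,0,0,-1,0],[0,0,0,0,0,-1,0]]}}

```text
time: 18.02
tool_pos: [597.2, -37.1, 321.0]
tcp_rot: [-180.0, 0.0, 124.4]
ft_force: [-0.2, 0.0, 0.6]
finger_gap: -0.3
grip_force: 0.0
```

Emit:
{"name": "apply_moves", "arguments": {"deltas": [[0.88,0,0,0,0,0,0],[0.88,0,0,0,0,0,0],[0.88,0,0,0,0,0,0],[0.88,0,0,0,0,0,0],[0.88,0,0,0,0,0,0],[0.88,0,0,0,0,0,0],[0,0,0,0,0,0,0]]}}

```text
time: 18.9
tool_pos: [507.4, 95.0, 321.4]
tcp_rot: [180.0, 0.0, 124.4]
ft_force: [0.5, 0.1, 0.6]
finger_gap: 0.1
grip_force: 0.0
```

```bash
python3 - <<'E'
from h import *
s=sense();print(s['tool_pos'],s['tcp_rot'])
S=snapshot('scene')[:,:,::-1];T=snapshot('top')[:,:,::-1]
a=S[150:310,190:400];b=T[140:300,200:410]
cv2.imwrite('pics/sc3.png',S);cv2.imwrite('pics/to3.png',T)
cv2.imwrite('pics/c3.png',cv2.resize(np.hstack([a,b]),None,fx=1.9,fy=1.9,interpolation=cv2.INTER_CUBIC))
E
```

```text
[507.37645666  95.04548192 321.38353702] [1.79976476e+02 1.69573118e-02 1.24411293e+02]
```

View pics/c3.png

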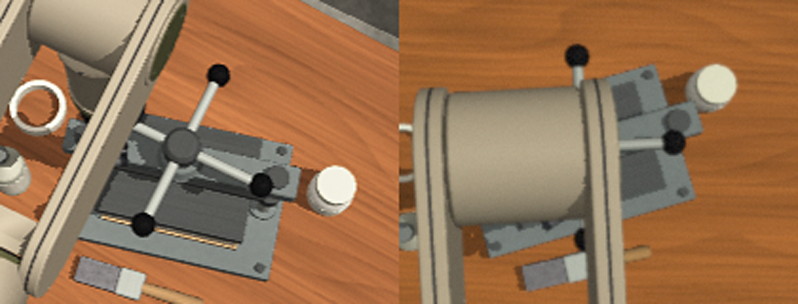

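Three balls in scene are at (305,189), (328,248) and (265,268); two in top are at (294,169) and (345,215).

```bash
python3 - <<'E'
from h import *
S=cv2.imread('pics/sc3.png');T=cv2.imread('pics/to3.png')
for g,h in(((305.3,189.5),(293.7,169.5)),((328,248),(344.7,214.7))):
    p,s=ball(S,g);q,t=ball(T,h);x,e=tri(p,q);d=x-[554.3,28,x[2]]
    print(p,q,x.round(1),np.round(e,1),np.linalg.norm(d),np.degrees(np.arctan2(d[1],d[0])))
E
```

```text
[304.625      188.56818182] [293.09375 168.8125 ] [670.6  37.  240.9] [0.5 0.5] 116.65446197329584 4.447691219559297
[327.07894737 247.46491228] [344.24299065 214.35514019] [563.5 -88.7 235.5] [0. 0.] 117.09907342267866 -85.50237783043804
```

Emit:
{"name": "apply_moves", "arguments": {"deltas": [[0,0,0.8,0,0,0,0],[0,0,0.8,0,0,0,0],[0,0,0.8,0,0,0,0],[0,0,0.27,0,0,0,0],[0,0,0,0,0,0,0]]}}

```text
time: 19.62
tool_pos: [507.7, 93.2, 240.3]
tcp_rot: [-179.9, -0.0, 124.2]
ft_force: [0.9, 0.4, 0.8]
finger_gap: 0.2
grip_force: 0.0
```

Emit:
{"name": "apply_moves", "arguments": {"deltas": [[-0.015,0.213,0,0,0,1,0],[-0.015,0.213,0,0,0,1,0],[-0.015,0.213,0.01,0,0,1,0],[-0.015,0.213,0.01,0,0,1,0],[-0.0085,0.213,0.01,0,0,1,0]]}}

```text
time: 20.25
tool_pos: [537.9, 105.4, 241.3]
tcp_rot: [179.9, -0.0, 101.2]
ft_force: [-2.9, -0.3, 2.3]
finger_gap: -0.1
grip_force: 1.8
```

Emit:
{"name": "apply_moves", "arguments": {"deltas": [[-0.0085,0.213,0.01,0,0,1,0],[-0.0085,0.213,0.01,0,0,1,0]]}}

```text
time: 20.5
tool_pos: [550.5, 107.0, 240.7]
tcp_rot: [179.9, -0.0, 92.0]
ft_force: [-4.0, 0.5, 1.5]
finger_gap: -0.4
grip_force: 1.8
```

Emit:
{"name": "apply_moves", "arguments": {"deltas": [[-0.0085,0.213,0.01,0,0,1,0],[-0.0085,0.213,0.01,0,0,1,0]]}}

```text
time: 20.75
tool_pos: [563.4, 106.6, 240.1]
tcp_rot: [179.9, -0.0, 82.9]
ft_force: [-2.5, 1.2, 1.9]
finger_gap: -0.2
grip_force: 1.8
```

Emit:
{"name": "apply_moves", "arguments": {"deltas": [[-0.0085,0.213,0.01,0,0,1,0],[-0.0085,0.213,0.01,0,0,1,0]]}}

```text
time: 21.0
tool_pos: [575.9, 104.1, 239.5]
tcp_rot: [179.9, -0.1, 73.7]
ft_force: [-3.0, 1.6, 2.0]
finger_gap: 0.2
grip_force: 1.8
```

Emit:
{"name": "apply_moves", "arguments": {"deltas": [[-0.0085,0.213,0.01,0,0,1,0],[-0.0085,0.213,0.01,0,0,1,0]]}}

```text
time: 21.25
tool_pos: [587.9, 99.7, 238.9]
tcp_rot: [180.0, -0.1, 64.6]
ft_force: [-2.1, 3.2, 0.1]
finger_gap: 0.2
grip_force: 1.8
```

Emit:
{"name": "apply_moves", "arguments": {"deltas": [[-0.0085,0.213,0.01,0,0,1,0],[-0.0085,0.213,0.01,0,0,1,0]]}}

```text
time: 21.5
tool_pos: [599.0, 93.5, 238.3]
tcp_rot: [180.0, -0.1, 55.4]
ft_force: [-3.0, 3.9, 0.1]
finger_gap: -0.1
grip_force: 2.4
```

Pad force is rising, so I'll take smaller steps.

Emit:
{"name": "apply_moves", "arguments": {"deltas": [[-0.0085,0.213,0.01,0,0,1,0]]}}

```text
time: 21.62
tool_pos: [604.1, 89.8, 238.1]
tcp_rot: [180.0, -0.1, 50.8]
ft_force: [-2.8, 5.4, 1.8]
finger_gap: 0.4
grip_force: 2.8
```

Emit:
{"name": "apply_moves", "arguments": {"deltas": [[-0.0085,0.213,0.01,0,0,1,0]]}}

```text
time: 21.75
tool_pos: [608.8, 85.8, 237.8]
tcp_rot: [-180.0, -0.1, 46.2]
ft_force: [-3.8, 6.1, 1.7]
finger_gap: -0.2
grip_force: 3.3
```

Emit:
{"name": "apply_moves", "arguments": {"deltas": [[-0.0085,0.213,0.01,0,0,1,0]]}}

```text
time: 21.88
tool_pos: [613.2, 81.5, 237.5]
tcp_rot: [-180.0, -0.1, 41.7]
ft_force: [-2.6, 5.9, 0.7]
finger_gap: 0.1
grip_force: 3.7
```

Emit:
{"name": "apply_moves", "arguments": {"deltas": [[-0.0085,0.213,0.01,0,0,1,0],[0,0,0,0,0,0,0]]}}

```text
time: 22.12
tool_pos: [617.6, 76.1, 237.2]
tcp_rot: [-180.0, -0.1, 37.1]
ft_force: [-0.1, 5.4, 1.5]
finger_gap: 0.2
grip_force: 2.3
```

The handle stiffened, from about 3.5 N to about 7 N over roughly 24°. I'll back off and draw the hand clear.

Emit:
{"name": "apply_moves", "arguments": {"deltas": [[0,-0.35,0,0,0,0,0],[0,-0.35,-0.2,0,0,0,0],[0,0,-0.8,0,0,0,0],[0,0,-0.9,0,0,0,0],[0,0,-0.9,0,0,0,0],[0,0,-0.9,0,0,0,0]]}}

```text
time: 22.88
tool_pos: [603.7, 92.5, 348.3]
tcp_rot: [180.0, -0.0, 37.2]
ft_force: [1.3, 0.3, -0.0]
finger_gap: 0.3
grip_force: 0.0
```

Emit:
{"name": "apply_moves", "arguments": {"deltas": [[0.3,-0.9,0,0,0,0,0],[0.3,-0.9,0,0,0,0,0],[0.3,-0.9,0,0,0,0,0],[0.3,-0.9,0,0,0,0,0],[0.3,-0.9,0,0,0,0,0],[0.3,-0.9,0,0,0,0,0],[0.3,-0.9,0,0,0,0,0],[0,0,0,0,0,0,0]]}}

```text
time: 23.88
tool_pos: [538.9, 282.7, 347.2]
tcp_rot: [-180.0, -0.1, 37.3]
ft_force: [-0.0, 0.3, -0.0]
finger_gap: -0.1
grip_force: 0.0
```

```bash
python3 - <<'E'
from h import *
s=sense();print(s['tool_pos'],s['ft_force'])
S=snapshot('scene')[:,:,::-1];T=snapshot('top')[:,:,::-1]
a=S[150:310,190:400];b=T[140:300,200:410]
cv2.imwrite('pics/sc4.png',S);cv2.imwrite('pics/to4.png',T)
cv2.imwrite('pics/c4.png',cv2.resize(np.hstack([a,b]),None,fx=1.9,fy=1.9,interpolation=cv2.INTER_CUBIC))
E
```

```text
[538.9093716  282.69952084 347.22746864] [-0.02893491  0.25950535 -0.01581716]
```

View pics/c4.png

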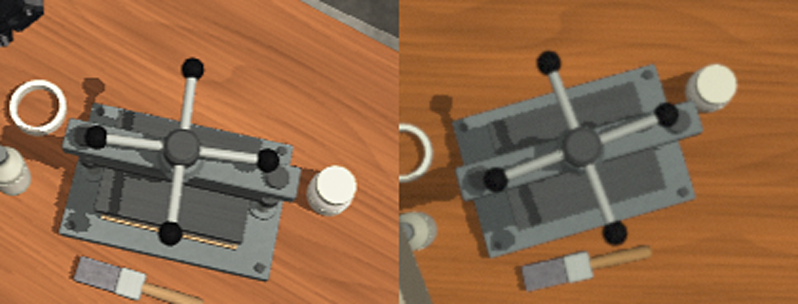

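All four balls are visible: scene (291,186), (331,234), (279,272) and (240,222); top (278,172), (341,200), (313,262) and (251,234). The bystanders are where they were.

Emit:
{"name": "apply_moves", "arguments": {"deltas": [[0,0,0,0,0,0,0],[0,0,0,0,0,0,0],[0,0,0,0,0,0,0],[0,0,0,0,0,0,0],[0,0,0,0,0,0,0],[0,0,0,0,0,0,0],[0,0,0,0,0,0,0],[0,0,0,0,0,0,0]]}}

```text
time: 24.98
tool_pos: [540.0, 280.7, 346.4]
tcp_rot: [180.0, 0.0, 37.2]
ft_force: [0.4, 0.8, 0.2]
finger_gap: 0.0
grip_force: 0.0
```

```bash
python3 - <<'E'
from h import *
G=[(291,186),(331,234),(279,272),(240,222)],[(278,172),(341,200),(313,262),(251,234)]
balls(cv2.imread('pics/sc4.png'),cv2.imread('pics/to4.png'),*G)
balls(snapshot('scene')[:,:,::-1],snapshot('top')[:,:,::-1],*G)
E
```

```text
[291.  185.3] [11  9 86] [278.4 172.5] [10 10 88] [660.8  72.4 239.8] [0.5 0.5]
[330.5 234. ] [ 10  11 105] [340.6 199.9] [10 11 99] [598.4 -79.4 235.9] [0.1 0.1]
[279.  272.3] [ 11  12 118] [313.1 262.4] [ 11  10 100] [447.1 -16.3 236.6] [0.7 0.7]
[239.7 222. ] [ 12  11 117] [249.8 234.3] [ 12  12 122] [509.4 136.8 231.1] [0.6 0.6]
hub [553.9  28.4 235.8] r [115.6 116.6 115.8 117.3] ang [  22.4  -67.6 -157.3  112.3]
[291.  185.3] [11  9 86] [278.4 172.5] [10 10 88] [660.8  72.4 239.8] [0.5 0.5]
[330.5 234. ] [ 10  11 105] [340.8 199.9] [ 11  11 104] [598.  -79.6 237.8] [0.1 0.1]
[279.  272.3] [ 11  12 118] [313.1 262.4] [11 10 99] [447.  -16.3 237.1] [0.7 0.7]
[239.9 222. ] [ 11  11 112] [249.8 234.4] [ 12  12 121] [509.6 136.5 231.2] [0.9 0.9]
hub [553.8  28.2 236.5] r [115.8 116.5 115.8 117. ] ang [  22.5  -67.7 -157.4  112.2]
```

```bash
python3 -c "from bench import *;print(hand_in())"
```

```text
the job is handed in; nothing more can be done
None
```

I wound the press down about 329° clockwise until the handle stiffened to roughly 7 N, then drew the hand clear and handed the job in; I saw no movement of the handle or the bystanders afterwards, but hand-in returned no verdict.

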